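Click the dicing cassette into the vegetable dicer

ROBOT

A 7-joint arm with a two-finger parallel gripper is mounted at the origin on the work surface. World frame = base frame: x ahead of the robot, y to its left, z up, the work surface at z = 0. Lengths are in m, angles in rad, forces in N, time in s.
With the tool pointing down it reaches from about 0.425 to 0.925 m from the base axis. Payload 6.8 kg.
Tool frame: the origin (TCP) lies on the centre line of the jaws, within the pads' length; the fingertips stand 11 mm ahead of it and the grasp point (between the pads) lies 8 mm behind it; z points along the fingers, y is the direction in which the jaws open and shut (so a half turn about z gives the same grasp; the last joint's range is limited). The gripper opens to 85 mm and grips with 20 to 120 N. Pads are 22 mm wide; open, the fingers measure 114 mm over their backs; the gripper's body (76 mm by 85 mm) begins 54 mm behind the grasp point. The pads swing forward as they close: fully open they stand 13 mm farther back than shut.
Start: joints at [-1.277, 0.477, 0.022, 1.555, -0.011, 1.109, -0.083], TCP at [0.264, 0.621, 0.242] pointing down, gripper open.
Joint ranges: [-2.96, 2.96], [-0.34, 2.1], [-1.41, 1.46], [0.24, 2.44], [-1.37, 4.51], [0.17, 1.92], [-2.96, 2.96]. Speed limits (rad/s): [2.39, 2.39, 3.14, 3.14, 3.14, 3.14, 3.14].

INTERFACE

Orientations are given as a rotation vector (axis times angle).
In Python, from bench import r gives the robot as it stands.
- The arm moves only by the tool send_rows, never from a script. Its argument "deltas" is a list of rows, each a list of 7 numbers: the opening, from 0 (shut) to 1 (fully open), then the shift along the tool's x, y, z as a fraction of full scale, then the turn, a rotation vector about the tool's x, y, z as a fraction of full scale. In form: [[hand, x, y, z, ax, ay, az], ...]. A call has 1 to 20 rows; each row is the pose to reach, as a shift and turn from the pose commanded when the call began, along the tool's axes at that moment, turning the shorter way round; what a row does not reach only later rows make up. Full scale, the value 1, is 150 mm for a shift and 180 degrees for a turn. A row lasts 1/12 s, in which the tool goes at most 41.7 mm and 7.16 degrees, less where a joint would pass 70% of its speed; a pose out of reach is approached as far as the arm can. A call with a number of a shift or a turn outside -1 to 1 is refused whole. A call with a gripper value outside its range is refused whole. The fingers move at their own pace and stop on an object; "squeeze" is the grip in N (left out, the last holds). Time passes only in rows, so rows that repeat a pose let the fingers close. It gives the time, the measured TCP pose, the force and the opening at its end, in the units of the state.
- r.get_obs(): the state, without advancing time (a new reading comes with each control period).
- r.grab_frame(name): name is "side" or "top" or "wrist"; returns a dict with "pixels" (480x640x3 uint8, red, green, blue), "camera_matrix" (3x3 intrinsics, pixels), "rvec" (rotation vector, rad) and "tvec" (3), from world to camera coordinates, as OpenCV has them. Camera axes: x right, y down, z forward; pixel columns grow to the right and rows downward; lengths in m; the calibration is good to about 2 mm. A picture is of the moment at which its call begins. There is no depth.
- r.hand_in(): hands the job in, once; it reports no verdict.
The state is a dict: "clock": time; "joints": joint angles; "qvel": joint speeds; "tau": joint torques, N m; "tcp_pos": TCP position; "orientation": TCP orientation; "contact_force": force on the tool from outside, world axes, zero at the start; "moment": the same for the moment, N m; "grip_width": finger opening in m.
Only numpy, scipy, OpenCV 4.12 (cv2) and the standard library are available. Lean on these libraries where they do the work, as an engineer would, in place of code of your own. Each camera call takes 0.05 s, during which the arm holds its last target. There are 200 camera calls.

TASK

Load the vegetable dicer: pick up the blade cassette with the square dicing lattice by its handle, set it on the open front end of the dicer's bed and slide it along the bed between the rails towards the end stop, so that it pushes the spring catch down and the catch snaps up again behind it; then let go. Leave the other cassette, the one with a single slanting slicing blade, where it lies.

Things in the scene. Friction and masses are not known exactly. Their poses are not given: they have to be found in the camera images.
- dicing_handle (a point): Handle centre of the cassette to load: steel frame 90 (x) x 76 (y) x 16 mm high filled with a square lattice of blades, 0.2-0.45 kg. A black bar over its middle, 14 mm thick (x), 76 long (y), 44-66 mm above the underside, open below but for end posts; this is the bar's centre, 55 mm above the underside. Grip across the 14 mm (fingers closing along x). Same when turned half round. z up.
- slicing_handle (a point): Same point of the other cassette, not to be moved: same frame, size and handle, but closed by a flat steel plate with one slanting blade instead of the lattice.
- dicer: Fixed. Origin on the bench under the cassette's home place; x = slide-in direction, y left. White deck 200 mm wide, top 20 mm above bench, x -215 (open front) to 155 mm. Rails 22 mm high, 112 mm apart from x -80 to the stop's face at 45, flaring to 152 at -118. Housing 62 mm high from x 77. Set a cassette down centred at x -155, slide to x -6 (0 at the stop); its handle is then 75 mm above bench.
- catch (a joint): Steel spring wedge, 38 mm wide, standing 11 mm up out of the middle of the deck between the rails: 0 = sprung up, to 0.014 m as it is pushed down. A cassette's leading edge rides up its slope (dicer x -90 to -63 mm) and pushes it down (1-3 N spring); its square back, at x -57, springs up behind the trailing edge when the cassette's centre is less than 12 mm from the stop position x 0.

How it is judged:
On the way:
1. the dicing cassette, low on the bed between the rails, is on its way in and holds the catch pushed down by more than 3 mm (value of joint catch above 0.003 m and x of dicing_handle in the frame of dicer between -0.105 and -0.022 m and y of dicing_handle in the frame of dicer between -0.024 and 0.024 m and z of dicing_handle in the frame of dicer below 0.086 m), for 0.05 s.
At the end, for the whole second after the job is handed in: The dicing cassette lies flat on the deck between the rails, its middle no more than 14 mm short of the stop position and within 22 mm of the bed's middle line, in line within 0.3 rad, and the catch has sprung up behind it (less than 3 mm from rest) (x of dicing_handle in the frame of dicer between -0.014 and 0.006 m and y of dicing_handle in the frame of dicer between -0.022 and 0.022 m and z of dicing_handle in the frame of dicer below 0.081 m and angle between dicing_handle's own z axis and vertical below 0.1 rad and angle between the x axis of dicing_handle and the x axis of dicer, either way round below 0.3 rad and value of joint catch below 0.003 m); the robot touches nothing.
It fails at once if the slicing cassette is moved by more than 40 mm (distance of slicing_handle from where it was at the start of the episode above 0.04 m).
It also fails if it takes over 40 s, if anything falls off the work surface, if the arm or the gripper's body presses on something with over 40 N, if the wrist force passes 120 N, or if a joint passes its speed limit or range.

## Working session

There is one attempt and no reset: what is moved stays moved. The work goes in short steps, Python scripts to look and compute and a tool call to move; the robot and the scene stay as the last step left them, time stands still between calls to the robot, and variables do not carry over. Pictures are saved under pics/ and viewed, about 8 in all and at most 12, crops included, and the job is handed in when it is done.

Besides the shell and the picture viewer there is one more tool, called after "Emit:" by a JSON object that holds its "api" and its "payload". send_rows: Moves the arm, as the interface text tells. Shift numbers are shares of 150 mm and turn numbers shares of 180 degrees, none past 1 either way. Its arguments: {"type":"object","properties":{"deltas":{"type":"array","items":{"type":"array","items":{"type":"number"}}},"squeeze":{"type":"number"}},"required":["deltas"]}

```bash
mkdir -p pics; cat > h.py <<'E'
from bench import r
import numpy as np, cv2
def shot(n,f):
    d=r.grab_frame(n); cv2.imwrite(f,cv2.cvtColor(d['pixels'],cv2.COLOR_RGB2BGR))
    np.savez(f.replace('.png','.npz'),K=d['camera_matrix'],rvec=d['rvec'],tvec=d['tvec']); return d
def ray(f,u,v,z):
    d=np.load(f.replace('.png','.npz')); R=cv2.Rodrigues(np.array(d['rvec'],float))[0]; t=np.array(d['tvec']).ravel()
    c=-R.T@t; q=R.T@np.linalg.inv(d['K'])@np.array([u,v,1.]); return c+q*(z-c[2])/q[2]
def proj(f,P):
    d=np.load(f.replace('.png','.npz')); return cv2.projectPoints(np.array(P,float).reshape(-1,3),d['rvec'],d['tvec'],d['K'],None)[0].reshape(-1,2)
E
python3 - <<'E'
from h import *
shot('top','pics/top.png');shot('side','pics/side.png')
o=r.get_obs();print(o['tcp_pos'],o['orientation'],o['clock'],o['grip_width'])
print(cv2.Rodrigues(np.array(o['orientation']))[0].round(3))
E
```

```text
[0.26376268 0.62077679 0.24141644] [-6.26789051e-01 -3.07818975e+00  2.57929747e-03] 0.1 0.08495033597332854
[[-0.92   0.391 -0.001]
 [ 0.391  0.92  -0.002]
 [-0.    -0.002 -1.   ]]
```

View pics/top.png

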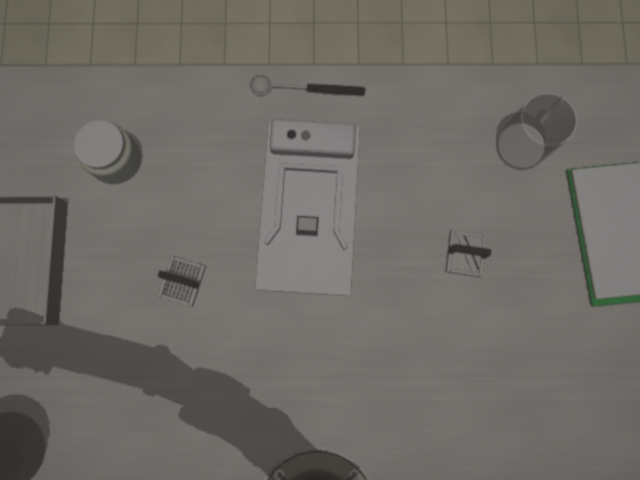

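View pics/side.png

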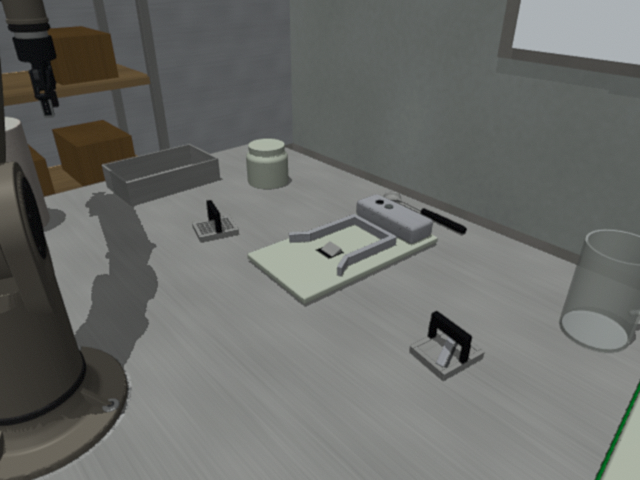

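The top view shows the lattice cassette at about (181,280) with its handle running (160,274)-(198,284). The slicing cassette is at (468,251). The dicer has its open front at about (303,293) and its housing at about (313,138). I'll enlarge for precise corners.

```bash
python3 - <<'E'
import cv2,numpy as np
i=cv2.imread('pics/top.png')
a=cv2.resize(i[245:315,145:225],None,fx=5,fy=5,interpolation=cv2.INTER_CUBIC)
b=cv2.resize(i[110:305,245:370],None,fx=3,fy=3,interpolation=cv2.INTER_CUBIC)
c=np.zeros((585,775,3),np.uint8);c[:350,:400]=a;c[:,400:775]=b
cv2.imwrite('pics/crop.png',cv2.convertScaleAbs(c,alpha=1.5))
E
```

```text
(no output)
```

View pics/crop.png

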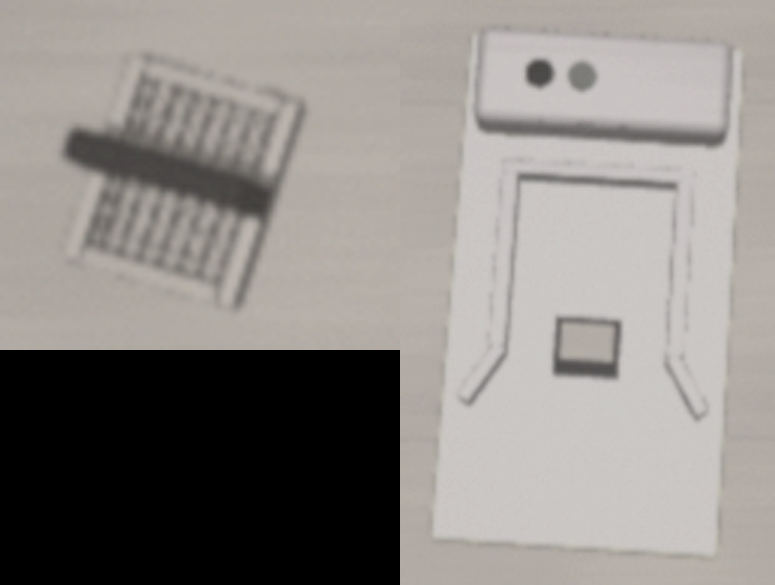

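The enlarged crop gives the handle bar ends at full-image (158.6,273.6) and (199,285). The deck corners are front (255.7,290) and (350.7,294.7), and back right about (359,126).

```bash
python3 - <<'E'
from h import *
f='pics/top.png'
C=lambda u,v:(245+(u-400)/3,110+v/3)
A=lambda u,v:(145+u/5,245+v/5)
h1=ray(f,*A(70,143),.066);h2=ray(f,*A(270,198),.066)
print('handle',h1,h2,(h1+h2)/2,np.linalg.norm(h1-h2),'bar dir deg',np.degrees(np.arctan2(*(h1-h2)[1::-1])))
for p in [(130,58),(303,103),(236,305),(72,258)]: print('frame',ray(f,*A(*p),.016))
fr=np.mean([ray(f,*A(*p),.016) for p in [(130,58),(303,103),(236,305),(72,258)]],0);print(fr)
# dicer fit: image pts vs model
M=np.array([[-.215,.1,.02],[-.215,-.1,.02],[.155,-.1,.02],[.155,.1,.02],[.045,.056,.042],[.045,-.056,.042],[-.08,.056,.042],[-.08,-.056,.042],[-.057,0,.02],])[:8]
U=np.array([C(*p) for p in [(432,539),(717,554),(743,46),(474,29),(518,176),(678,184),(504,350),(666,357)]])
from scipy.optimize import least_squares
def pts(q):
    c,s=np.cos(q[2]),np.sin(q[2]);P=M.copy();P[:,:2]=M[:,:2]@np.array([[c,s],[-s,c]])+q[:2];return P
s=least_squares(lambda q:(proj(f,pts(q))-U).ravel(),[.8,0,0],loss='soft_l1')
q=s.x;print('dicer',q[:2],np.degrees(q[2]));print((proj(f,pts(q))-U).round(1))
print('slicer',ray(f,470,251,.066))
d=np.load('pics/top.npz');R=cv2.Rodrigues(d['rvec'])[0];print('cam',-R.T@d['tvec'].ravel(),d['K'][0,0])
c,sn=np.cos(q[2]),np.sin(q[2])
for x in(-.155,-.006): print(x,q[:2]+x*np.array([c,sn]))
E
```

```text
handle [0.46797492 0.31549784 0.066     ] [0.44565357 0.23428873 0.066     ] [0.45681425 0.27489328 0.066     ] 0.08422090641695965 bar dir deg 74.63106491698967
frame [0.50930512 0.30457667 0.016     ]
frame [0.49008734 0.23117533 0.016     ]
frame [0.40589695 0.25640337 0.016     ]
frame [0.4254797  0.32528374 0.016     ]
[0.45769228 0.27935977 0.016     ]
dicer [0.64683618 0.01274537] -3.68899774117572
[[-0.7  0.2]
 [ 0.4  1.2]
 [ 0.5  0.8]
 [-1.2  1.1]
 [ 0.1 -1.1]
 [-0.4 -0.6]
 [ 0.5 -1.2]
 [ 0.3 -0.3]]
slicer [ 0.51245011 -0.31262451  0.066     ]
cam [0.3325822  0.00140599 1.29830634] 614.2073738898382
-0.155 [0.49215735 0.02271817]
-0.006 [0.64084862 0.01313141]
```

Emit:
{"api": "send_rows", "payload": {"deltas": [[1,-1,-0.8,0,0,0,0.458],[1,-1,-0.8,0,0,0,0.458],[1,-1,-0.8,0,0,0,0.458],[1,-1,-0.8,0,0,0,0.458],[1,-1,-0.8,0,0,0,0.458],[1,-1,-0.8,0,0,0,0.458],[1,-1,-0.8,0,0,0,0.458],[1,-1,-0.8,0,0,0,0.458],[1,-1,-0.8,0,0,0,0.458],[1,-1,-0.8,0,0,0,0.458],[1,-1,-0.8,0,0,0,0.458],[1,-1,-0.8,0,0,0,0.458],[1,-1,-0.8,0,0,0,0.458],[1,-1,-0.8,0,0,0,0.458]]}}

```text
clock: 1.27
tcp_pos: [0.3549, 0.452, 0.242]
orientation: [2.498, 1.905, -0.001]
contact_force: [0.6, -0.0, 0.4]
grip_width: 0.0856
```

```bash
cat >> h.py <<'E'
def plan(x,y,z,yaw_y=None):
    "print tool-frame shift (full-scale) to target TCP; yaw_y: wanted world angle (deg) of tool y"
    o=r.get_obs();R=cv2.Rodrigues(np.array(o['orientation']))[0];p=np.array(o['tcp_pos'])
    print('t',o['clock'],'tcp',p.round(4),'F',np.round(o['contact_force'],1),'w',round(o['grip_width'],4),'tilt',R[:,2].round(3),'joints',np.round(o['joints'],2))
    a=np.degrees(np.arctan2(R[1,1],R[0,1]));print('yaw_y',a)
    s=R.T@(np.array([x,y,z])-p)/.15
    print('shift',s.round(3),'turn',None if yaw_y is None else round(-((yaw_y-a+180)%360-180)/180,4))
E
python3 -c "
from h import *
plan(.457,.277,.2,-15.4)"
```

```text
t 1.2667 tcp [0.3549 0.452  0.242 ] F [ 0.6 -0.   0.4] w 0.0856 tilt [-0.    -0.001 -1.   ] joints [-1.29  0.32  0.34  1.82 -0.12  1.02 -1.16]
yaw_y -15.322553965047192
shift [-0.945  0.965  0.281] turn 0.0004
```

Emit:
{"api": "send_rows", "payload": {"deltas": [[1,-0.945,0.965,0.28,0,0,0],[1,-0.945,0.965,0.28,0,0,0],[1,-0.945,0.965,0.28,0,0,0],[1,-0.945,0.965,0.28,0,0,0],[1,-0.945,0.965,0.28,0,0,0],[1,-0.945,0.965,0.28,0,0,0],[1,-0.945,0.965,0.28,0,0,0],[1,-0.945,0.965,0.28,0,0,0],[1,-0.945,0.965,0.28,0,0,0],[1,-0.945,0.965,0.28,0,0,0]]}}

```text
clock: 2.1
tcp_pos: [0.4561, 0.2787, 0.2005]
orientation: [-2.496, -1.906, -0.001]
contact_force: [-0.7, -0.3, 0.6]
grip_width: 0.0852
```

```bash
python3 -c "
from h import *
plan(.457,.277,.063,-15.4)
shot('wrist','pics/w1.png')"
```

```text
t 2.1 tcp [0.4561 0.2787 0.2005] F [-0.7 -0.3  0.6] w 0.0852 tilt [-0.     0.001 -1.   ] joints [-1.    0.31  0.41  1.96 -0.15  0.91 -0.78]
yaw_y -15.263862157686077
shift [-0.01   0.009  0.916] turn 0.0008
```

View pics/w1.png

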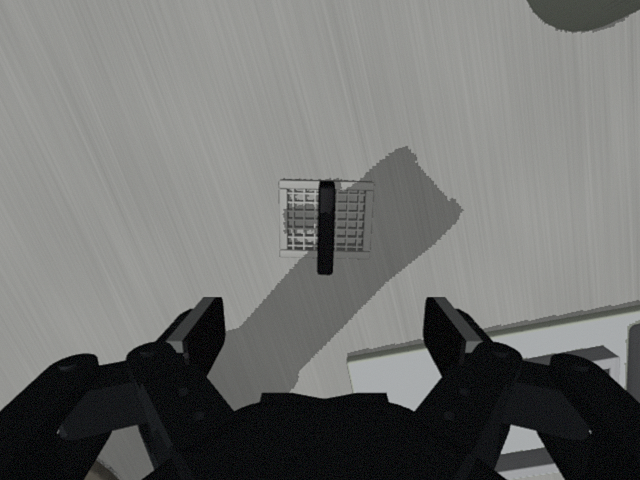

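The wrist view confirms the lattice cassette. The bar runs from (328,182) to (325,273), roughly square to the jaws.

```bash
python3 -c "
from h import *
f='pics/w1.png'
a=ray(f,328,182,.066);b=ray(f,325,273,.066);m=(a+b)/2
print(a,b,m,np.linalg.norm(a-b),np.degrees(np.arctan2(*(a-b)[1::-1])))
c=np.mean([ray(f,*p,.016) for p in [(280,180),(374,181),(372,257),(280,257)]],0);print(c)
plan(m[0],m[1],.063,-15.4)"
```

```text
[0.47028942 0.32392687 0.066     ] [0.44807992 0.25103855 0.066     ] [0.45918467 0.28748271 0.066     ] 0.0761969091633667 73.05371328199932
[0.45906814 0.28549028 0.016     ]
t 2.15 tcp [0.4562 0.2785 0.2004] F [ 0.6 -0.3  0.8] w 0.0856 tilt [ 0.     0.001 -1.   ] joints [-1.    0.31  0.41  1.96 -0.15  0.91 -0.78]
yaw_y -15.277220462589755
shift [0.063 0.004 0.916] turn 0.0007
```

Emit:
{"api": "send_rows", "payload": {"deltas": [[1,0.058,0.004,0,0,0,0.01],[1,0.058,0.004,0.3,0,0,0.01],[1,0.058,0.004,0.55,0,0,0.01],[1,0.058,0.004,0.75,0,0,0.01],[1,0.058,0.004,0.9,0,0,0.01],[1,0.058,0.004,1,0,0,0.01],[1,0.058,0.004,1,0,0,0.01],[1,0.058,0.004,1,0,0,0.01]]}}

```text
clock: 2.82
tcp_pos: [0.4591, 0.2857, 0.05]
orientation: [-2.528, -1.865, 0.002]
contact_force: [0.4, -0.5, 0.4]
grip_width: 0.0853
```

```bash
python3 -c "
from h import *
plan(.459,.2868,.047,-17)"
```

```text
t 2.8167 tcp [0.4591 0.2857 0.05  ] F [ 0.4 -0.5  0.4] w 0.0853 tilt [-0.001 -0.001 -1.   ] joints [-0.92  0.55  0.32  2.04 -0.29  0.6  -0.7 ]
yaw_y -17.178239249399102
shift [ 0.007 -0.003  0.02 ] turn -0.001
```

Emit:
{"api": "send_rows", "payload": {"deltas": [[1,0.005,0,0.013,0,0,0],[0,0.005,0,0.013,0,0,0],[0,0.005,0,0.013,0,0,0],[0,0.005,0,0.013,0,0,0],[0,0.005,0,0.013,0,0,0],[0,0.005,0,0.013,0,0,0],[0,0.005,0,0.013,0,0,0],[0,0.005,0,0.013,0,0,0],[0,0.005,0,0.013,0,0,0],[0,0.005,0,0.013,0,0,0],[0,0.005,0,0.013,0,0,0],[0,0.005,0,0.013,0,0,0]], "squeeze": 60}}

```text
clock: 3.82
tcp_pos: [0.4601, 0.2861, 0.0487]
orientation: [-2.53, -1.863, -0.001]
contact_force: [-1.7, -0.3, 7.1]
grip_width: 0.0127
```

Emit:
{"api": "send_rows", "payload": {"deltas": [[0,0,0,-0.2,0,0,0],[0,0,0,-0.4,0,0,0],[0,0,0,-0.6,0,0,0],[0,0,0,-0.8,0,0,0],[0,0,0,-0.8,0,0,0],[0,0,0,-0.8,0,0,0]]}}

```text
clock: 4.32
tcp_pos: [0.4604, 0.2863, 0.1694]
orientation: [-2.529, -1.863, -0.004]
contact_force: [-1.0, -0.3, -3.5]
grip_width: 0.0134
```

```bash
python3 -c "
from h import *
plan(.48,.0235,.168,-3.7)"
```

```text
t 4.3167 tcp [0.4604 0.2863 0.1694] F [-1.  -0.3 -3.5] w 0.0134 tilt [ 0.002  0.002 -1.   ] joints [-1.    0.36  0.41  1.97 -0.19  0.84 -0.79]
yaw_y -17.26128985730278
shift [-1.635  0.644  0.006] turn -0.0753
```

Emit:
{"api": "send_rows", "payload": {"deltas": [[0,-0.2,0.08,0,0,0,-0.038],[0,-0.4,0.16,0,0,0,-0.075],[0,-0.6,0.24,0,0,0,-0.075],[0,-0.8,0.32,0,0,0,-0.075],[0,-0.9,0.36,0,0,0,-0.075],[0,-0.9,0.36,0,0,0,-0.075]]}}

```text
clock: 4.82
tcp_pos: [0.4701, 0.1354, 0.1665]
orientation: [2.3, 2.14, -0.008]
contact_force: [-0.4, 0.4, -3.2]
grip_width: 0.0133
```

```bash
python3 -c "
from h import *
plan(.48,.0235,.168,-3.7)"
```

```text
t 4.8167 tcp [0.4701 0.1354 0.1665] F [-0.4  0.4 -3.2] w 0.0133 tilt [-0.004 -0.003 -1.   ] joints [-0.76  0.28  0.41  2.08 -0.15  0.81 -0.33]
yaw_y -4.147730155382081
shift [-0.739  0.12  -0.008] turn -0.0025
```

Emit:
{"api": "send_rows", "payload": {"deltas": [[0,-0.2,0.03,0,0,0,-0.002],[0,-0.4,0.06,0,0,0,-0.002],[0,-0.6,0.09,0,0,0,-0.002],[0,-0.739,0.12,0,0,0,-0.002],[0,-0.739,0.12,0,0,0,-0.002],[0,-0.739,0.12,0,0,0,-0.002]]}}

```text
clock: 5.32
tcp_pos: [0.4812, 0.0284, 0.167]
orientation: [-2.288, -2.151, 0.004]
contact_force: [0.2, 0.6, -3.9]
grip_width: 0.0133
```

```bash
python3 -c "
from h import *
plan(.492,.0227,.168,-3.7)
shot('wrist','pics/w2.png')"
```

```text
t 5.3167 tcp [0.4812 0.0284 0.167 ] F [ 0.2  0.6 -3.9] w 0.0133 tilt [-0.002 -0.001 -1.   ] joints [-0.57  0.27  0.45  2.1  -0.16  0.8  -0.08]
yaw_y -3.5341632726216936
shift [-0.034  0.074 -0.007] turn 0.0009
```

View pics/w2.png

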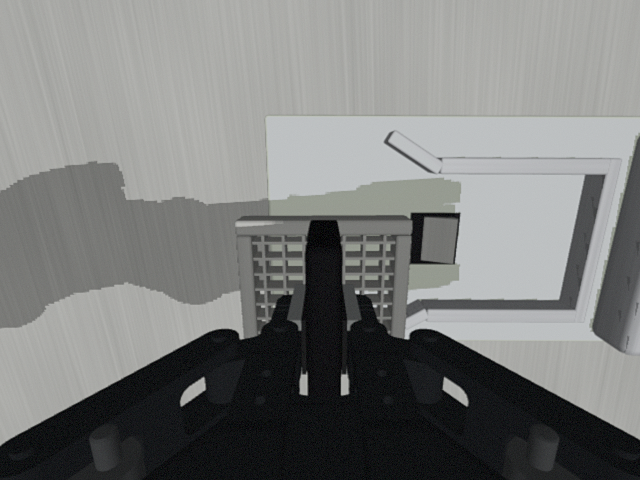

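The wrist view shows the lattice cassette held level, the deck's left front corner at (266,116), its right edge at row 341, the catch pocket at (411-460, 213-264) and the rails at rows 174 and 310.

```bash
python3 -c "
from h import *
f='pics/w2.png'
a=np.radians(-3.69);O=np.array([.6468,.0127]);Rz=np.array([[np.cos(a),np.sin(a)],[-np.sin(a),np.cos(a)]])
def D(n,u,v,z): p=ray(f,u,v,z);print(n,p.round(4),'dicer',(Rz@(p[:2]-O)).round(4))
D('corner -.215,.1',266,116,.02);D('left edge .1',630,116,.02);D('right edge -.1',440,340.5,.02);D('right edge',585,341,.02)
D('catchpocket',411,213,.02);D('cp',411,264,.02);D('cp',460,213,.02);D('cp',460,264,.02)
D('Lrail inner .056',440,174,.042);D('L',582,174,.042);D('Rrail inner -.056',430,310,.042);D('R',575,310,.042)
D('stop',602,174,.042)
D('stop foot',585,176,.02);D('stop foot',560,300,.02)
# cassette in hand, frame top z = tcp-.047+.016ish
o=r.get_obs();z=o['tcp_pos'][2]-.048+.016
D('cas TL',237,221,z);D('cas TR',411,221,z);print(o['tcp_pos'])
"
```

```text
corner -.215,.1 [0.4404 0.1286 0.02  ] dicer [-0.2135  0.1024]
left edge .1 [0.7252 0.1112 0.02  ] dicer [0.0719 0.1033]
right edge -.1 [ 0.5829 -0.0787  0.02  ] dicer [-0.0579 -0.0953]
right edge [ 0.7191 -0.0874  0.02  ] dicer [ 0.0786 -0.0952]
catchpocket [0.5546 0.0446 0.02  ] dicer [-0.094   0.0259]
cp [ 0.555 -0.001  0.02 ] dicer [-0.0907 -0.0195]
cp [0.596  0.0421 0.02  ] dicer [-0.0526  0.0261]
cp [ 0.5981 -0.0036  0.02  ] dicer [-0.0475 -0.0194]
Lrail inner .056 [0.5707 0.0773 0.042 ] dicer [-0.0801  0.0595]
L [0.6776 0.0707 0.042 ] dicer [0.027  0.0599]
Rrail inner -.056 [ 0.5658 -0.0352  0.042 ] dicer [-0.0777 -0.053 ]
R [ 0.6879 -0.0425  0.042 ] dicer [ 0.0446 -0.0525]
stop [0.6926 0.0698 0.042 ] dicer [0.0421 0.06  ]
stop foot [0.6968 0.0667 0.02  ] dicer [0.0464 0.0571]
stop foot [ 0.6903 -0.0436  0.02  ] dicer [ 0.0471 -0.0534]
cas TL [0.4389 0.0675 0.1351] dicer [-0.211   0.0413]
cas TR [0.5258 0.0623 0.1351] dicer [-0.124   0.0417]
[0.48130903 0.02968513 0.16713947]
```

Emit:
{"api": "send_rows", "payload": {"deltas": [[0,0,0.078,0.15,0,0,0],[0,0,0.078,0.3,0,0,0],[0,0,0.078,0.45,0,0,0],[0,0,0.078,0.55,0,0,0],[0,0,0.078,0.62,0,0,0],[0,0,0.078,0.62,0,0,0],[0,0,0.078,0.62,0,0,0],[0,0,0.078,0.62,0,0,0]]}}

```text
clock: 6.03
tcp_pos: [0.4945, 0.029, 0.076]
orientation: [2.285, 2.155, 0.002]
contact_force: [0.4, 0.1, -2.7]
grip_width: 0.0134
```

```bash
cat >> h.py <<'E'
def dic(O=(.6472,.0155),a=-3.69):
    o=r.get_obs();a=np.radians(a);R=np.array([[np.cos(a),np.sin(a)],[-np.sin(a),np.cos(a)]])
    print('tcp in dicer',(R@(np.array(o['tcp_pos'])[:2]-O)).round(4),'z',o['tcp_pos'][2])
E
python3 -c "
from h import *
plan(.4925,.0285,.069,-3.7);dic()
shot('wrist','pics/w3.png')"
```

```text
t 6.0333 tcp [0.4945 0.029  0.076 ] F [ 0.4  0.1 -2.7] w 0.0134 tilt [ 0.001  0.    -1.   ] joints [-0.49  0.45  0.38  2.13 -0.29  0.61  0.03]
yaw_y -3.357770450171373
shift [-0.004 -0.013  0.047] turn 0.0019
tcp in dicer [-0.1533  0.0037] z 0.07597742929387116
```

View pics/w3.png

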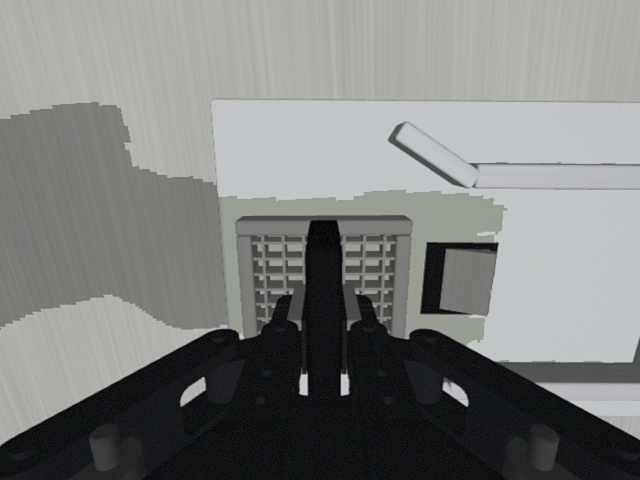

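The cassette hangs just above the front of the deck, centred on the catch at (462,278) and the rails at rows 188 and about 375. I'll lower it and then slide it in.

Emit:
{"api": "send_rows", "payload": {"deltas": [[0,0,0,0.02,0,0,0.002],[0,0,0,0.04,0,0,0.002],[0,0,0,0.05,0,0,0.002],[0,0,0,0.05,0,0,0.002],[0,0,0,0.05,0,0,0.002]]}}

```text
clock: 6.5
tcp_pos: [0.4942, 0.0287, 0.0687]
orientation: [-2.293, -2.147, -0.002]
contact_force: [-2.8, 1.1, 7.8]
grip_width: 0.0131
```

Emit:
{"api": "send_rows", "payload": {"deltas": [[0,0,0.05,0,0,0,0],[0,0,0.1,0,0,0,0],[0,0,0.15,0,0,0,0],[0,0,0.2,0,0,0,0],[0,0,0.25,0,0,0,0],[0,0,0.3,0,0,0,0],[0,0,0.35,0,0,0,0],[0,0,0.4,0,0,0,0],[0,0,0.45,0,0,0,0],[0,0,0.45,0,0,0,0]]}}

```text
clock: 7.33
tcp_pos: [0.562, 0.024, 0.0687]
orientation: [2.293, 2.147, 0.002]
contact_force: [-1.5, -0.0, 5.8]
grip_width: 0.0127
```

```bash
python3 -c "
from h import *
plan(.5612,.0213,.069,-3.7);dic()"
```

```text
t 7.3333 tcp [0.562  0.024  0.0687] F [-1.5 -0.   5.8] w 0.0127 tilt [ 0.001  0.001 -1.   ] joints [-0.44  0.55  0.37  1.98 -0.31  0.67  0.06]
yaw_y -3.781623204099107
shift [-0.018 -0.004 -0.002] turn -0.0005
tcp in dicer [-0.0855  0.003 ] z 0.06867162637657018
```

Emit:
{"api": "send_rows", "payload": {"deltas": [[0,0,0.05,0,0,0,0],[0,0,0.1,0,0,0,0],[0,0,0.15,0,0,0,0],[0,0,0.2,0,0,0,0],[0,0,0.25,0,0,0,0],[0,0,0.3,0,0,0,0],[0,0,0.35,0,0,0,0],[0,0,0.4,0,0,0,0],[0,0,0.45,0,0,0,0],[0,0,0.5,0,0,0,0],[0,0,0.53,0,0,0,0],[0,0,0.53,0,0,0,0]]}}

```text
clock: 8.33
tcp_pos: [0.6406, 0.0188, 0.0687]
orientation: [-2.293, -2.147, 0.0]
contact_force: [-3.0, 0.2, 8.7]
grip_width: 0.0129
```

```bash
python3 -c "
from h import *
plan(.6412,.0157,.069,-3.7);dic()
shot('wrist','pics/w4.png');shot('side','pics/s4.png')
i=cv2.imread('pics/s4.png')[150:310,230:450];j=cv2.imread('pics/w4.png')
cv2.imwrite('pics/c4.png',np.vstack([cv2.resize(i,(440,320),interpolation=cv2.INTER_CUBIC),cv2.resize(j,(440,280))[:280]]))"
```

```text
t 8.3333 tcp [0.6406 0.0188 0.0687] F [-3.   0.2  8.7] w 0.0129 tilt [-0.001  0.001 -1.   ] joints [-0.39  0.65  0.37  1.79 -0.32  0.77  0.08]
yaw_y -3.773834895072084
shift [-0.02   0.005 -0.002] turn -0.0004
tcp in dicer [-0.0068  0.0028] z 0.06869338033300111
```

View pics/c4.png

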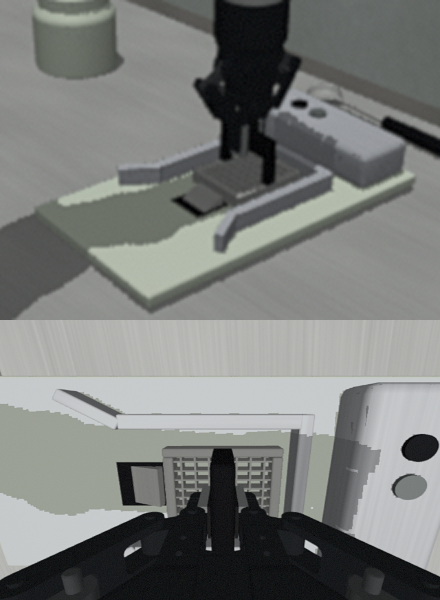

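The cassette is between the rails with the wedge right at its trailing edge, and a small gap to the stop remains. I'll nudge it a few mm more and watch the force.

Emit:
{"api": "send_rows", "payload": {"deltas": [[0,0,0.01,0,0,0,0],[0,0,0.02,0,0,0,0],[0,0,0.03,0,0,0,0],[0,0,0.03,0,0,0,0]]}}

```text
clock: 8.77
tcp_pos: [0.6437, 0.0186, 0.0687]
orientation: [-2.292, -2.145, 0.002]
contact_force: [-8.9, 0.6, 10.7]
grip_width: 0.0135
```

```bash
python3 -c "
from h import *
dic()
shot('wrist','pics/w5.png')
cv2.imwrite('pics/c5.png',cv2.resize(cv2.imread('pics/w5.png')[150:350,150:480],None,fx=2.3,fy=2.3,interpolation=cv2.INTER_CUBIC))"
```

```text
tcp in dicer [-0.0037  0.0029] z 0.06867235895422451
```

View pics/c5.png

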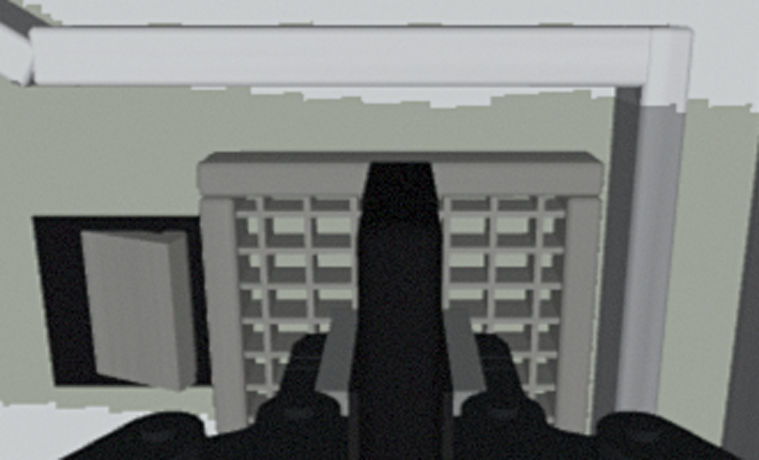

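The catch stands up clear behind the trailing edge, with a visible gap, and the force rose to 9 N at the stop. Releasing.

Emit:
{"api": "send_rows", "payload": {"deltas": [[0,0,0.02,0,0,0,0],[0.5,0,0.02,0,0,0,0],[0.6,0,0.02,0,0,0,0],[0.6,0,0.02,0,0,0,0],[0.6,0,0.02,0,0,0,0],[0.6,0,0.02,0,0,0,0],[0.6,0,0.02,-0.1,0,0,0],[0.6,0,0.02,-0.25,0,0,0],[0.6,0,0.02,-0.5,0,0,0],[0.6,0,0.02,-0.75,0,0,0],[0.6,0,0.02,-0.9,0,0,0],[0.6,0,0.02,-0.9,0,0,0],[0.6,0,0.02,-0.9,0,0,0]]}}

```text
clock: 9.9
tcp_pos: [0.6488, 0.0183, 0.2043]
orientation: [2.292, 2.146, 0.004]
contact_force: [-1.2, -0.2, -0.9]
grip_width: 0.0512
```

```bash
python3 -c "
from h import *
dic()
shot('wrist','pics/w6.png');shot('side','pics/s6.png')
i=cv2.imread('pics/s6.png')[150:310,230:450];j=cv2.imread('pics/w6.png')
cv2.imwrite('pics/c6.png',np.hstack([cv2.resize(i,(350,255),interpolation=cv2.INTER_CUBIC).repeat(1,0),cv2.resize(j,(440,255))]))
cv2.imwrite('pics/c6.png',np.vstack([cv2.resize(i,(600,300),interpolation=cv2.INTER_CUBIC),cv2.resize(j[120:340],(600,300))[:300]]))"
```

```text
tcp in dicer [0.0015 0.0029] z 0.20434138061624224
```

View pics/c6.png

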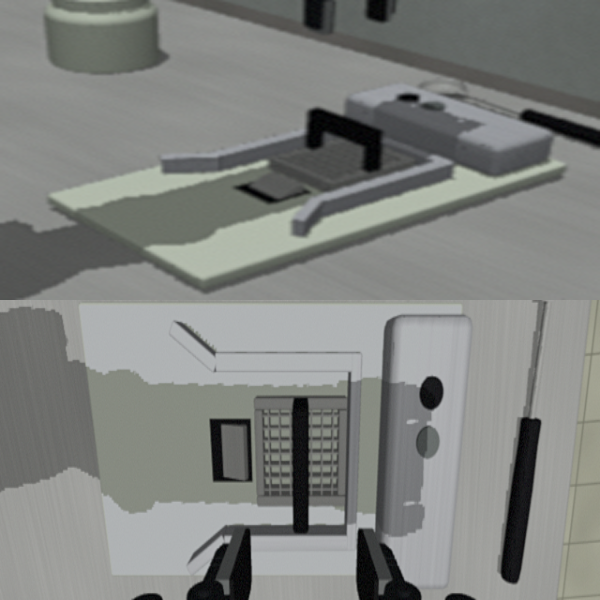

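The cassette lies flat, square and against the stop. The catch is up behind it with a gap, and the gripper is clear.

```bash
python3 -c "
from h import *
print(r.hand_in())"
```

```text
the job is handed in; nothing more can be done
None
```

I loaded the dicing-lattice cassette into the dicer and handed the job in at about 10 s of the 40 s allowed. `hand_in` gives no verdict, so the result rests on my own checks.

I picked the cassette up by its handle, set it on the open front end of the bed and slid it between the rails over the catch. I pushed until the wrist force rose to about 9 N at the stop, then let go and lifted clear.

**Last checks:**
- **Cassette:** the final side and wrist pictures show it flat and in line between the rails, at the stop.
- **Catch:** it stands up behind the trailing edge with a small gap. I did not read the joint value; this is from the pictures only.
- **Gripper:** it was empty, about 135 mm above its release height, with residual force about 1 N.
- **Slicing cassette:** the arm never went near it. I did not measure it again at the end.

**Disagreement:** the top and wrist cameras differed by about 3.5 mm on the dicer's sideways position. I used a value between them, well inside the ±22 mm allowed. By my estimate the tool sat about 3 mm off the bed's middle line, and my wrist picture put the cassette about 3 mm to one side of the tool.

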